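Close the wooden soap mould and hold it shut

ROBOT

A 6-joint arm with a two-finger parallel gripper is mounted at the origin on the work surface. World frame = base frame: x ahead of the robot, y to its left, z up, the work surface at z = 0. Lengths are in mm, angles in degrees, forces in N, time in s.
With the tool pointing down it reaches from about 300 to 850 mm from the base axis. Payload 4.2 kg.
Tool frame: the origin (TCP) lies at the very end of the fingers, on their centre line; the grasp point (between the pads) lies 19 mm behind it; z points along the fingers, y is the line along which they close (so a half turn about z gives the same grasp; the last joint's range is limited). The gripper opens to 91 mm and grips with 3 to 60 N. Pads are 32 mm wide; open, the fingers measure 118 mm over their backs; the gripper's body (76 mm by 178 mm) begins 60 mm behind the grasp point.
Start: joints at [65.088, 18.312, 89.639, -0, 72.044, -1.146], TCP at [231.733, 526.254, 213.976] pointing down, gripper open.
Joint ranges: [-177.97, 177.97], [-48.28, 115.42], [12.27, 149.76], [-77.06, 257.06], [2.81, 150.46], [-146.56, 146.56]. Speed limits (degrees/s): [147.25, 147.25, 180, 180, 180, 180].

INTERFACE

Orientations are given as [roll, pitch, yaw] about the fixed x, y, z axes, in that order (R = Rz(yaw) Ry(pitch) Rx(roll)).
In Python, from workcell import env, eyes gives the robot as it stands.
- The arm moves only by the tool send_rows, never from a script. Its argument "targets" is text: rows parted by semicolons, each of 7 numbers parted by spaces: the shift along the tool's x, y, z in m, then the turn, a rotation vector about the tool's x, y, z in degrees, then the opening in per cent of the stroke, from 0 (shut) to 100 (fully open). A call has 1 to 12 rows; each row is the pose to reach, as a shift and turn from the pose commanded when the call began, along the tool's axes at that moment; what a row does not reach only later rows make up. A row lasts 1/12 s, in which the tool goes at most 41.7 mm and 7.16 degrees, less where a joint would pass 70% of its speed; a pose out of reach is approached as far as the arm can. A call with a gripper value outside its range is refused whole. The fingers move at their own pace and stop on an object; "grip_force" is the grip in N (left out, the last holds). Time passes only in rows, so rows that repeat a pose let the fingers close. It gives the time, the measured TCP pose, the force, the opening and the grip force at its end, in the units of the state.
- env.state(): the state, without advancing time (a new reading comes with each control period).
- eyes.grab_frame(name): name is "scene" or "top"; returns a dict with "image" (480x640x3 uint8, blue, green, red), "fovy" (degrees; the focal length in pixels is half the picture's height over the tangent of half this angle, whatever the lens; pixels are square), "cx", "cy" (the principal point, pixels), "eye" and "attitude" of the camera in the world. Camera axes: x right, y up, looking along -z (the intrinsics and any distortion apply to the point x, -y, -z); pixel columns grow to the right and rows downward; lengths in mm; the calibration is good to about 2 mm. A picture is of the moment at which its call begins. There is no depth.
- env.job_done(): hands the job in; it is judged then, once.
The state is a dict: "time_s": time; "qpos": joint angles; "qvel": joint speeds; "effort": joint torques, N m; "ee_pos": TCP position; "ee_rot": TCP orientation; "force": force on the tool from outside, world axes, zero at the start; "torque": the same for the moment, N m; "gripper_width": finger opening in mm; "gripper_force": force on a finger pad.
Only numpy, scipy, OpenCV 4.12 (cv2) and the standard library are available. Lean on these libraries where they do the work, as an engineer would, in place of code of your own. Each camera call takes 0.05 s, during which the arm holds its last target. There are 200 camera calls.

TASK

The round lift-out plate of the soap mould was left standing up after the last bar: push it down fully home. Then set the larger cover on the mould so that it goes down over both dowels (large hole on the large dowel) and lies flush on it, and finish while still holding the cover pressed down firmly, with about 15 N, without letting go. Leave the smaller cover, the bottle and the bowl where they stand.

Things in the scene. Friction and masses are not known exactly. Their poses are not given: they have to be found in the camera images.
- mould: Lower mould half, fixed: pale wooden block 130 x 76 mm (x, y), 30 mm tall, on a dark wooden board 170 x 104 x 12 mm. Origin: centre of the board's underside, on the table; z up, x along the block's length. The flat top face is 42 mm above the table. It has a round well of 53 mm diameter at the centre, and two upright steel dowels at x = +48 mm (large) and x = -48 mm (small), y = 0.
- face (a point): Centre of the mould's top face (over the well), 42 mm above the table; axes as the mould's.
- dowel_large (a point): Tip of the large dowel, on its axis: 14 mm diameter, 18 mm tall above the face, its upper 8 mm tapering to 8 mm diameter.
- dowel_small (a point): Tip of the small dowel, on its axis: 9 mm diameter, 18 mm tall above the face, its upper 8 mm tapering to 3 mm diameter.
- lift_plate (a joint): Height of the lift-out plate above its home, in m: 0 is fully home (its top 4 mm below the mould's face), 0.020 is fully raised. It slides straight up and down, stays where it is left, and takes a push of 5 N to move, then meets a hard stop at 0.
- plate_top (a point): Centre of the top of the lift-out plate, a flat aluminium disc of 49 mm diameter in the middle of the mould's well.
- cover: Cover, the loose upper mould half (about 0.3 kg), the larger of two: pale wooden slab 130 x 76 x 22 mm (x, y, z) with flat underside and two through holes in its ends. Origin: centre of its underside; z up, x along its length from the small hole to the large hole. On its top stands a grip bar, 52 mm long (x), 24 mm thick (y), 36 mm tall, in the middle.
- hole_large (a point): Centre of the mouth of the cover's large through hole (16.5 mm diameter), on the slab's top, 22 mm above the underside, at x = +48 mm.
- hole_small (a point): Centre of the mouth of the cover's small through hole (11.5 mm diameter), on the slab's top, 22 mm above the underside, at x = -48 mm.
- grip (a point): Centre of the top of the cover's grip bar, 58 mm above the cover's underside.
- small_cover: Cover of another mould, does not fit: pale wooden slab 96 x 60 x 22 mm with a grip bar 34 x 22 x 30 mm and two equal 9 mm holes. Origin: centre of its underside. Leave alone.
- bottle: Amber oil bottle with black cap, 34 mm diameter, 75 mm tall, standing. Origin: centre of its underside. Leave alone.
- bowl: Dark bowl, 90 mm diameter, 45 mm tall. Origin: centre of its underside. Leave alone.
There are look-alikes about, which are no part of the job. What is shaped like the cover but green is not meant. What is shaped like the mould but blue is not meant.

How it is judged (in metres and radians):
On the way, in this order (a step that is already met when the one before it is completed fails the run):
1. the lift-out plate is pushed home (value of joint lift_plate below 0.002 m), for 0.2 s.
2. the cover is seated on both dowels (value of joint lift_plate below 0.002 m and z of cover in the frame of face between -0.003 and 0.002 m and horizontal distance between hole_large and dowel_large below 0.004 m and horizontal distance between hole_small and dowel_small below 0.004 m and angle between the z axis of cover and the z axis of face, either way round below 0.03 rad), for 0.2 s.
At the end, for the whole second after the job is handed in: The lift-out plate is within 2 mm of home; the cover lies on the mould's face within 2 mm of height and 0.03 rad of tilt, each hole within 4 mm of its dowel (large on large); the fingers are still on the cover and it is pressed on the mould with more than 9 N, at rest (all of step 2 and contact force between cover and mould above 9 N and contact force between the fingers and cover above 5 N and linear speed of cover below 0.02 m/s); the arm keeps its last pose, push and grip.
It fails at once if the smaller cover is moved more than 25 mm (distance of small_cover from where it was at the start of the episode above 0.025 m).
It fails at once if the bottle is moved more than 25 mm or tipped over (distance of bottle from where it was at the start of the episode above 0.025 m or angle between bottle's own z axis and vertical above 0.5 rad).
It fails at once if the bowl is moved more than 25 mm or tipped over (distance of bowl from where it was at the start of the episode above 0.025 m or angle between bowl's own z axis and vertical above 0.5 rad).
It also fails if it takes over 51 s, if anything falls off the work surface, if the arm or the gripper's body presses on something with over 40 N, if the wrist force passes 120 N, or if a joint passes its speed limit or range.

## Working session

There is one attempt and no reset: what is moved stays moved. The work goes in short steps, Python scripts to look and compute and a tool call to move; the robot and the scene stay as the last step left them, time stands still between calls to the robot, and variables do not carry over. Pictures are saved under pics/ and viewed, at most 10 in all, crops included, and the job is handed in when it is done.

Besides the shell and the picture viewer there is one more tool, called as name(argument=value, ...) on one line, values as JSON. send_rows: Moves the arm, as the interface text tells. Its arguments: {"type":"object","properties":{"targets":{"type":"string"},"grip_force":{"type":"number"}},"required":["targets"]}

```bash
mkdir -p pics; ls; python3 - <<'E'
from workcell import env, eyes
import cv2,numpy as np
for n in("scene","top"):
    f=eyes.grab_frame(n); cv2.imwrite(f"pics/{n}0.png",f["image"]); print({k:v for k,v in f.items() if k!="image"})
print(env.state())
E
```

```text
pics
{'fovy': 46.90935901100239, 'cx': 321.9769321853265, 'cy': 252.28286963076954, 'eye': array([1186.67512815, -252.73950842,  914.88379599]), 'attitude': array([40.28418757, -1.05133159, 71.92192325])}
{'fovy': 51.73365318992676, 'cx': 321.32997538444033, 'cy': 239.99071144172785, 'eye': array([ 292.85043482,  -18.0596859 , 1101.57866635]), 'attitude': array([ 11.17383651,  -0.31006858, -91.3639397 ])}
{'time_s': 0.1, 'qpos': array([ 6.50895245e+01,  1.83490282e+01,  8.96976099e+01, -7.40760688e-04,
        7.20426112e+01, -1.14681377e+00]), 'qvel': array([ 0.02901655,  0.0587066 , -0.22416892, -0.04350912, -0.01729734,
        0.05649027]), 'effort': array([-1.54866220e-04, -4.13333058e+01, -2.32510436e+01,  7.29110325e-02,
        4.20763437e-02, -3.80497374e-05]), 'ee_pos': array([231.53603015, 525.85600905, 213.20605059]), 'ee_rot': array([-1.79910754e+02, -1.08208723e-03,  1.56236566e+02]), 'force': array([ 0.93767225, -0.20084548,  0.22445143]), 'torque': array([ 0.0010321 , -0.05809508,  0.01830419]), 'gripper_force': 0.0, 'gripper_width': 91.34243031140588}
```

View pics/scene0.png

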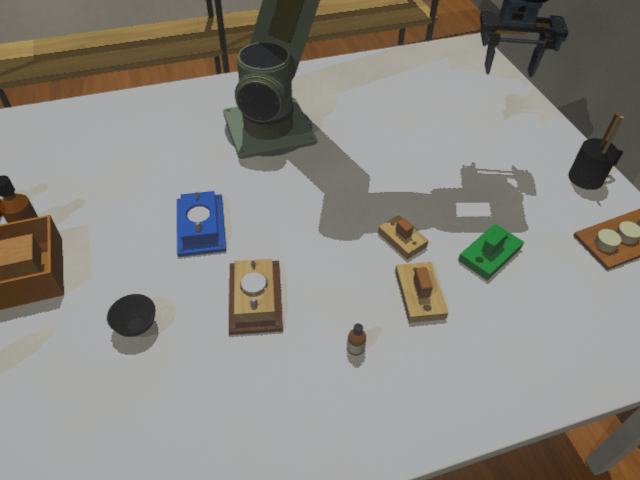

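View pics/top0.png

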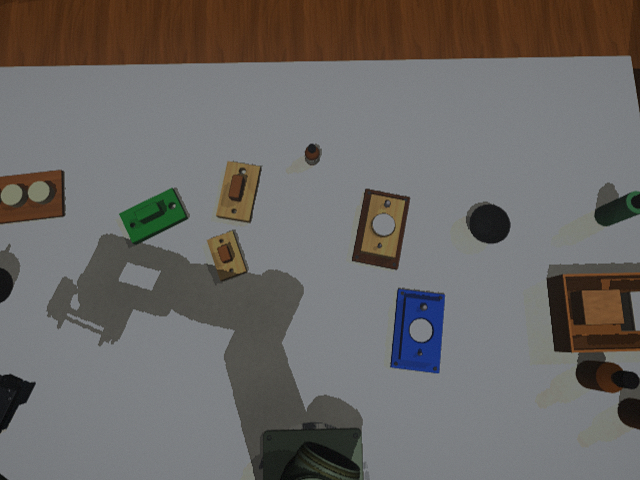

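The scene view shows the mould at about (255,295), the large cover at (422,290), the small cover at (403,236), the bottle at (357,340) and the bowl at (132,316). In the top view these are at (382,229), (239,191), (227,255), (312,154) and (489,223). Next come enlarged crops of both views.

```bash
cat > h.py <<'E'
import numpy as np, cv2
from scipy.spatial.transform import Rotation as R
class Cam:
    def __init__(s,f):
        s.im=f["image"]; s.f=240/np.tan(np.radians(f["fovy"]/2)); s.c=np.array([f["cx"],f["cy"]])
        s.eye=np.array(f["eye"]); s.R=R.from_euler("xyz",f["attitude"],degrees=True).as_matrix()
    def ray(s,p):
        d=(np.array(p,float)-s.c)/s.f; return s.R@np.array([d[0],-d[1],-1])
    def onz(s,p,z):
        d=s.ray(p); return s.eye+d*(z-s.eye[2])/d[2]
    def pix(s,X):
        v=s.R.T@(np.array(X,float)-s.eye); return s.c+s.f*np.array([v[0],-v[1]])/-v[2]
def tri(c1,p1,c2,p2):
    A=[];b=[]
    for c,p in((c1,p1),(c2,p2)):
        d=c.ray(p);d/=np.linalg.norm(d);M=np.eye(3)-np.outer(d,d);A.append(M);b.append(M@c.eye)
    X=np.linalg.lstsq(np.vstack(A),np.hstack(b),rcond=None)[0]
    return X
def crop(im,x,y,w,h,k):
    return cv2.resize(im[y:y+h,x:x+w],None,fx=k,fy=k,interpolation=cv2.INTER_CUBIC)
E
python3 - <<'E'
from h import *
s=cv2.imread("pics/scene0.png");t=cv2.imread("pics/top0.png")
a=np.hstack([crop(t,345,180,80,100,5/1.0)[:300*2][:500,:400],crop(t,205,150,80,100,5)])
cv2.imwrite("pics/ctop.png",a)
b=np.hstack([crop(s,220,250,80,90,5),crop(s,385,250,80,90,5)]); cv2.imwrite("pics/cscene.png",b)
E
```

```text
(no output)
```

View pics/ctop.png

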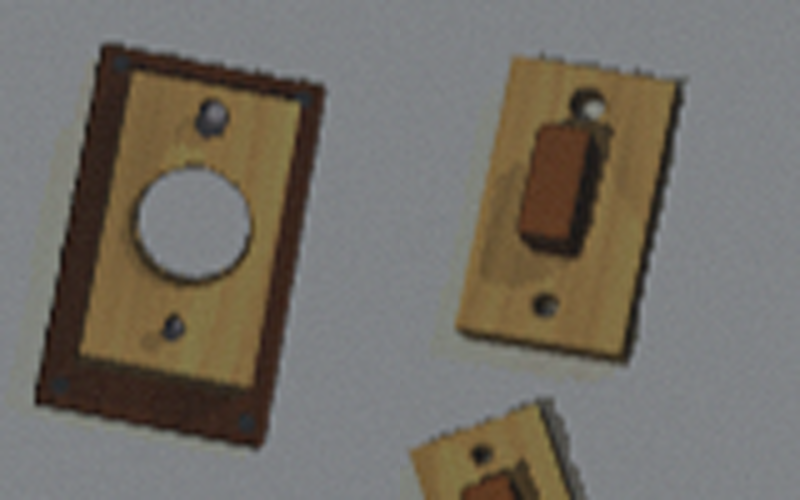

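View pics/cscene.png

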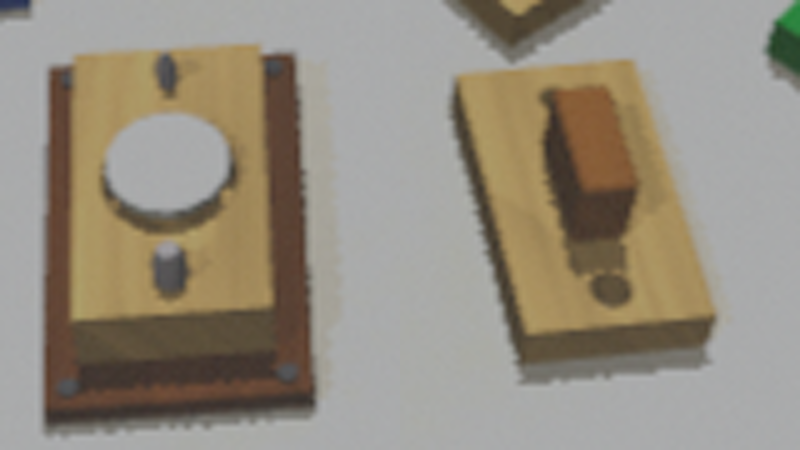

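The crops show the large dowel, the large hole and the small ones clearly; on both pieces the large end points away from the robot. Measuring by masks with sizes checked.

```bash
cat >> h.py <<'E'
def rect(c,box,z,lo,hi):
    x,y,w,h=box; hsv=cv2.cvtColor(c.im,cv2.COLOR_BGR2HSV)[y:y+h,x:x+w]
    k=4; m=cv2.inRange(cv2.resize(hsv,None,fx=k,fy=k,interpolation=cv2.INTER_LINEAR),lo,hi)
    m=cv2.morphologyEx(m,cv2.MORPH_OPEN,np.ones((5,5)))
    cs,_=cv2.findContours(m,cv2.RETR_EXTERNAL,cv2.CHAIN_APPROX_NONE); g=max(cs,key=cv2.contourArea)[:,0]
    P=np.array([c.onz((p+.5)/k-.5+[x,y],z)[:2] for p in g],np.float32)
    return cv2.minAreaRect(P),P,m
E
python3 - <<'E'
from h import *
from workcell import env, eyes
S=Cam(eyes.grab_frame("scene"));T=Cam(eyes.grab_frame("top"))
lo,hi=(12,70,95),(30,255,255)
for n,c,b,z in(("mouldT",T,(345,180,75,95),42),("coverT",T,(210,155,60,72),22),("mouldS",S,(222,252,66,82),42),("coverS",S,(392,258,60,65),22)):
    r,P,m=rect(c,b,z,lo,hi); print(n,np.round(r[0],1),np.round(r[1],1),round(r[2],1)); cv2.imwrite(f"/tmp/{n}.png",m)
q=lambda u,v,ox,oy:((u+.5)/5-.5+ox,(v+.5)/5-.5+oy)
print("dowL",tri(T,q(215,109,345,180),S,q(168,247,220,250)),"dowS",tri(T,q(177,320,345,180),S,q(165,56,220,250)))
print("plate",tri(T,q(193,223,345,180),S,q(169,163,220,250)))
print("holeL",T.onz(q(590-400,107,205,150),22),"S",S.onz(q(612-400,290,385,250),22))
print("holeS",T.onz(q(545-400,305,205,150),22))
print("grip", tri(T,q(555-400,185,205,150),S,q(596-400,139,385,250)))
E
```

```text
mouldT [ 532.5 -164.8] [ 75.9 130.3] 77.1
coverT [625.6 157.8] [ 76.3 130.9] 79.1
mouldS [ 536.1 -165. ] [ 82.1 146.6] 77.1
coverS [621.3 158.2] [ 77.8 132.5] 79.2
dowL [ 578.98487124 -173.68629155   67.02255095] dowS [ 486.8311749  -153.05313334   64.95711366]
plate [ 531.41879404 -163.12331967   54.92243161]
holeL [670.57115764 146.98097272  22.        ] S [668.07656744 150.26454455  22.        ]
holeS [577.69488915 166.53279322  22.        ]
grip [622.3368235  157.16674257  59.29140255]
```

send_rows(targets="-0.332 -0.307 0.013 0 0 -10.9 0;-0.332 -0.307 0.013 0 0 -10.9 0;-0.332 -0.307 0.013 0 0 -10.9 0;-0.332 -0.307 0.013 0 0 -10.9 0;-0.332 -0.307 0.013 0 0 -10.9 0;-0.332 -0.307 0.013 0 0 -10.9 0;-0.332 -0.307 0.013 0 0 -10.9 0;-0.332 -0.307 0.013 0 0 -10.9 0;-0.332 -0.307 0.013 0 0 -10.9 0;-0.332 -0.307 0.013 0 0 -10.9 0;-0.332 -0.307 0.013 0 0 -10.9 0;-0.332 -0.307 0.013 0 0 -10.9 0")

```text
time_s: 1.2
ee_pos: [413.7, 106.5, 200.8]
ee_rot: [-179.9, 0.1, 166.8]
force: [-0.0, 1.6, -0.4]
gripper_width: 14.4
gripper_force: 0.0
```

```bash
cat > go.py <<'E'
# usage: go.py x y z yaw -> shift and turn in tool axes from the measured pose
import sys
from h import *
from workcell import env
s=env.state(); t=np.array(list(map(float,sys.argv[1:5])))
Rm=R.from_euler("xyz",s["ee_rot"],degrees=True)
d=Rm.inv().apply(t[:3]-s["ee_pos"])/1000
rv=(Rm.inv()*R.from_euler("xyz",[180,0,t[3]],degrees=True)).as_rotvec(degrees=True)
print(round(s["time_s"],2),np.round(s["ee_pos"],1),np.round(s["ee_rot"],2),"shift",np.round(d,4),"turn",np.round(rv,2),"w",round(s["gripper_width"],1),"F",np.round(s["force"],1),"g",round(s["gripper_force"],1),"q6",round(s["qpos"][5]))
E
python3 go.py 532 -164.5 130 167.1
```

```text
1.2 [413.7 106.5 200.8] [-1.7987e+02  1.0000e-01  1.6676e+02] shift [-0.1771 -0.2366  0.0717] turn [-0.13  0.1  -0.34] w 14.4 F [-0.   1.6 -0.4] g 0.0 q6 -64
```

send_rows(targets="-0.179 -0.242 0.07 0 0 0 0;-0.179 -0.242 0.07 0 0 0 0;-0.179 -0.242 0.07 0 0 0 0;-0.179 -0.242 0.07 0 0 0 0;-0.179 -0.242 0.07 0 0 0 0;-0.179 -0.242 0.07 0 0 0 0;-0.179 -0.242 0.07 0 0 0 0;-0.179 -0.242 0.07 0 0 0 0;-0.179 -0.242 0.12 0 0 0 0;-0.179 -0.242 0.12 0 0 0 0;-0.179 -0.242 0.125 0 0 0 0;-0.179 -0.242 0.125 0 0 0 0")

```text
time_s: 2.2
ee_pos: [531.7, -163.0, 75.3]
ee_rot: [180.0, -0.2, 167.2]
force: [0.8, -0.0, 0.1]
gripper_width: 0.8
gripper_force: 0.0
```

```bash
python3 go.py 532 -164.5 38 167.1;python3 - <<'E'
from h import *
from workcell import eyes
s=eyes.grab_frame("scene")["image"];t=eyes.grab_frame("top")["image"]
cv2.imwrite("pics/push.png",np.hstack([crop(s,190,200,130,150,3),crop(t,330,160,130,150,3)]))
E
```

```text
2.2 [ 531.7 -163.    75.3] [ 1.7997e+02 -1.5000e-01  1.6719e+02] shift [-0.0007 -0.0014  0.0373] turn [ 0.03 -0.15  0.09] w 0.8 F [ 0.8 -0.   0.1] g 0.0 q6 -95
```

View pics/push.png

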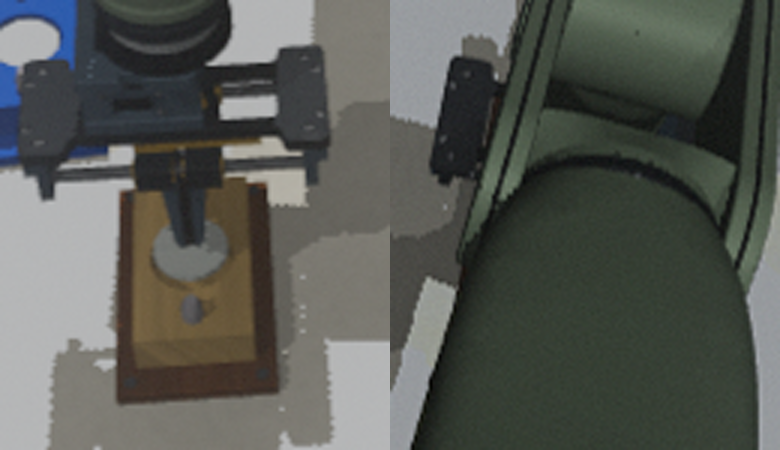

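The closed fingers stand over the plate, centred between the dowels (scene crop: tips at (190,240), disc at (190,250)). The arm hides the mould from the top camera.

send_rows(targets="0 0 0.01 0 0 0 0;0 0 0.015 0 0 0 0;0 0 0.02 0 0 0 0;0 0 0.025 0 0 0 0;0 0 0.03 0 0 0 0;0 0 0.033 0 0 0 0;0 0 0.035 0 0 0 0;0 0 0.036 0 0 0 0;0 0 0.037 0 0 0 0;0 0 0.037 0 0 0 0")

```text
time_s: 3.13
ee_pos: [532.5, -164.1, 38.9]
ee_rot: [180.0, 0.0, 167.1]
force: [-0.5, 2.0, 2.7]
gripper_width: 0.7
gripper_force: 1.4
```

send_rows(targets="0 0 0.001 0 0 0 0;0 0 0.002 0 0 0 0;0 0 0.0025 0 0 0 0;0 0 0.003 0 0 0 0;0 0 0.003 0 0 0 0")

```text
time_s: 3.55
ee_pos: [532.6, -164.1, 38.2]
ee_rot: [180.0, 0.0, 167.1]
force: [-5.0, 3.2, 18.3]
gripper_width: 0.5
gripper_force: 9.3
```

send_rows(targets="0 0 -0.02 0 0 0 0;0 0 -0.06 0 0 0 0;0 0 -0.1 0 0 0 50;0 0 -0.13 0 0 0 80;0 0 -0.14 0 0 0 80;0 0 -0.14 0 0 0 80;0 0 -0.14 0 0 0 80")

```text
time_s: 4.13
ee_pos: [532.0, -164.4, 175.0]
ee_rot: [-180.0, -0.0, 167.1]
force: [-0.9, -0.2, -0.1]
gripper_width: 31.2
gripper_force: 0.0
```

```bash
python3 go.py 624 157.8 170 168.8; python3 - <<'E'
from h import *
from workcell import eyes
T=Cam(eyes.grab_frame("top"));print(T.onz((312,154),75))
E
```

```text
4.13 [ 532.  -164.4  175. ] [-1.7999e+02 -5.0000e-02  1.6713e+02] shift [-0.0179  0.3346  0.0049] turn [-0.01 -0.05 -1.67] w 31.2 F [-0.9 -0.2 -0.1] g 0.0 q6 -95
[687.71936007 -12.58983396  75.        ]
```

send_rows(targets="-0.018 0.3345 0.005 0 0 -1.67 80;-0.018 0.3345 0.005 0 0 -1.67 80;-0.018 0.3345 0.005 0 0 -1.67 80;-0.018 0.3345 0.005 0 0 -1.67 80;-0.018 0.3345 0.005 0 0 -1.67 80;-0.018 0.3345 0.005 0 0 -1.67 80;-0.018 0.3345 0.005 0 0 -1.67 80;-0.018 0.3345 0.005 0 0 -1.67 80;-0.018 0.3345 0.05 0 0 -1.67 80;-0.018 0.3345 0.08 0 0 -1.67 80;-0.018 0.3345 0.08 0 0 -1.67 80;-0.018 0.3345 0.08 0 0 -1.67 80")

```text
time_s: 5.18
ee_pos: [622.1, 157.3, 92.2]
ee_rot: [-179.8, -0.4, 168.8]
force: [-0.3, 0.5, 1.0]
gripper_width: 72.9
gripper_force: 0.0
```

```bash
python3 go.py 624 157.8 26 168.8;python3 - <<'E'
from h import *
from workcell import eyes
S=Cam(eyes.grab_frame("scene"));s=S.im;t=eyes.grab_frame("top")["image"]
m=crop(s,210,230,100,110,3)
print(S.pix((624,157.8,95)))
cv2.imwrite("pics/pre.png",np.hstack([crop(s,370,200,120,130,3),crop(s,210,230,120,130,3)]))
E
```

```text
5.18 [622.1 157.3  92.2] [-179.79   -0.44  168.82] shift [-0.0023  0.0011  0.0661] turn [-0.21 -0.44  0.02] w 72.9 F [-0.3  0.5  1. ] g 0.0 q6 -66
[426.99169289 266.60693865]
```

View pics/pre.png

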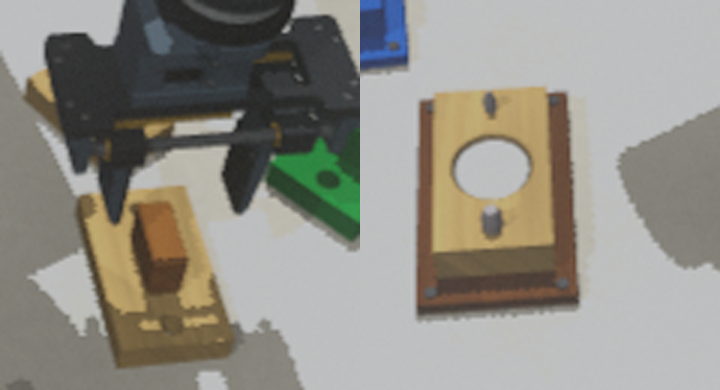

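The plate is home (right crop, disc sunk below the face). The fingers straddle the bar (left crop, bar at (160,235)). I narrow the opening to keep off the green cover and go down.

send_rows(targets="0 0 0 0 0 0 50;0 0 0.01 0 0 0 50;0 0 0.03 0 0 0 50;0 0 0.05 0 0 0 50;0 0 0.063 0 0 0 50;0 0 0.066 0 0 0 50;0 0 0.067 0 0 0 50;0 0 0.067 0 0 0 50")

```text
time_s: 5.95
ee_pos: [625.2, 157.8, 29.8]
ee_rot: [180.0, 0.1, 168.8]
force: [0.3, -0.6, -0.1]
gripper_width: 45.5
gripper_force: 0.0
```

send_rows(targets="0 0 0 0 0 0 30;0 0 0 0 0 0 15;0 0 0 0 0 0 10;0 0 0 0 0 0 10;0 0 0 0 0 0 10;0 0 0 0 0 0 10;0 0 0 0 0 0 10", grip_force=45)

```text
time_s: 6.53
ee_pos: [624.9, 157.6, 29.8]
ee_rot: [180.0, 0.1, 168.8]
force: [-1.6, -1.3, 6.5]
gripper_width: 23.9
gripper_force: 45.0
```

send_rows(targets="0 0 -0.005 0 0 0 10;0 0 -0.02 0 0 0 10;0 0 -0.05 0 0 0 10;0 0 -0.08 0 0 0 10;0 0 -0.1 0 0 0 10;0 0 -0.1 0 0 0 10;0 0 -0.1 0 0 0 10;0 0 -0.1 0 0 0 10")

```text
time_s: 7.2
ee_pos: [623.0, 157.6, 126.7]
ee_rot: [-179.9, -0.2, 168.8]
force: [-0.7, 0.2, -3.9]
gripper_width: 23.7
gripper_force: 45.0
```

```bash
python3 go.py 533 -164.3 130 167.2;python3 - <<'E'
from h import *
from workcell import eyes
S=Cam(eyes.grab_frame("scene"));T=Cam(eyes.grab_frame("top"))
p=S.pix((624,157,110)).astype(int);q=T.pix((624,157,110)).astype(int);print(p,q)
cv2.imwrite("pics/S1.png",S.im);cv2.imwrite("pics/T1.png",T.im)
cv2.imwrite("pics/lift.png",np.hstack([crop(S.im,p[0]-50,p[1]-60,100,140,4),crop(T.im,q[0]-50,q[1]-60,100,140,4)]))
E
```

```text
7.2 [623.  157.6 126.7] [-179.92   -0.22  168.8 ] shift [ 0.0258 -0.3332 -0.0027] turn [-0.08 -0.22  1.6 ] w 23.7 F [-0.7  0.2 -3.9] g 45.0 q6 -66
[427 261] [231 178]
```

View pics/lift.png

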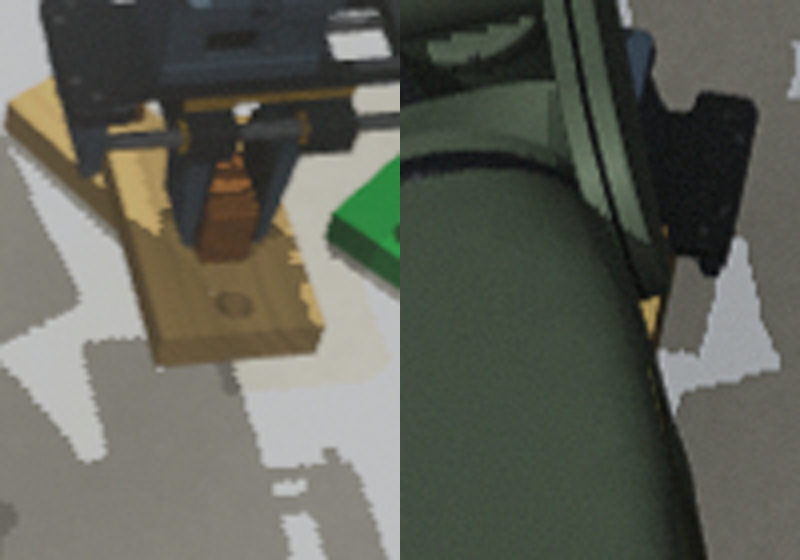

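The cover hangs level in the grip (hole at (235,305) in the left crop, near slab corners at (155,340) and (325,325)). The top camera is blocked, so I compare hole and dowel in the scene camera.

```bash
python3 - <<'E'
from h import *
from workcell import eyes,env
S=Cam(eyes.grab_frame("scene"));T=Cam(eyes.grab_frame("top"));st=env.state();print(st["ee_pos"])
q=lambda u,v,ox,oy,k:((u+.5)/k-.5+ox,(v+.5)/k-.5+oy)
z=st["ee_pos"][2]-29.8+22
H=S.onz(q(235,305,377,201,4),z);a=S.onz(q(157,340,377,201,4),z);b=S.onz(q(325,325,377,201,4),z)
y=np.radians(st["ee_rot"][2]-180);M=np.array([[np.cos(y),np.sin(y)],[-np.sin(y),np.cos(y)]])
for n,p in(("H",H),("a",a),("b",b)):print(n,p.round(1),"in cover-aligned tool frame",(M@(p-st["ee_pos"])[:2]).round(1))
print("dowL scene z60",S.onz(q(168,247,220,250,5),60),"dowS",S.onz(q(165,56,220,250,5),60))
# well rim on the face z=42 in scene image: bright disc is 4 mm lower now
for c,n,bx in((S,"S",(230,255,50,70)),):
    x0,y0,w,h=bx;g=cv2.resize(c.im[y0:y0+h,x0:x0+w],None,fx=4,fy=4,interpolation=cv2.INTER_LINEAR)
    hsv=cv2.cvtColor(g,cv2.COLOR_BGR2HSV);m=cv2.inRange(hsv,(0,0,150),(180,40,255))
    cs,_=cv2.findContours(m,cv2.RETR_EXTERNAL,cv2.CHAIN_APPROX_NONE)
    k=[e for e in cs if 500<cv2.contourArea(e) and 20<cv2.boundingRect(e)[1]]
    for e in k:
        P=np.array([c.onz((p+.5)/4-.5+[x0,y0],38)[:2] for p in e[:,0]],np.float32);print("disc",cv2.fitEllipse(P))
m,P,_=rect(S,(222,252,66,82),42,(12,70,140),(30,255,255));print(m)
E
```

```text
[623.53517827 157.59536483 126.93680515]
H [667.1 150.1 119.1] in cover-aligned tool frame [44.2  1.1]
a [674.8 107.7 119.1] in cover-aligned tool frame [ 60. -39.]
b [689.7 184.3 119.1] in cover-aligned tool frame [59.8 39. ]
dowL scene z60 [ 574.05190888 -172.70546159   60.        ] dowS [ 482.88054461 -152.0602676    60.        ]
disc ((527.8508911132812, -162.535400390625), (47.65321731567383, 48.30218505859375), 170.9186553955078)
((528.4633178710938, -162.9370574951172), (77.5189208984375, 130.3804168701172), 77.2696304321289)
```

Both cameras agree: the grip is centred on the cover, and the mould centre is near (532.5, -164) with tool yaw 167.2.

send_rows(targets="0.003 -0.03 0 0 0 0.2 10;0.005 -0.06 0 0 0 0.4 10;0.008 -0.1 0 0 0 0.6 10;0.011 -0.14 0 0 0 0.8 10;0.014 -0.18 0 0 0 1 10;0.018 -0.22 0 0 0 1.2 10;0.021 -0.26 0 0 0 1.4 10;0.024 -0.3 0 0 0 1.6 10;0.026 -0.325 0 0 0 1.6 10;0.027 -0.3332 0.005 0 0 1.6 10;0.027 -0.3332 0.01 0 0 1.6 10;0.027 -0.3332 0.01 0 0 1.6 10")

```text
time_s: 8.4
ee_pos: [532.4, -163.1, 117.2]
ee_rot: [179.9, -0.2, 167.1]
force: [-0.2, 0.5, -2.6]
gripper_width: 23.8
gripper_force: 45.0
```

send_rows(targets="0 0 0.01 0 0 0 10;0 0 0.015 0 0 0 10;0 0 0.015 0 0 0 10;0 0 0.015 0 0 0 10")

```text
time_s: 8.73
ee_pos: [533.3, -162.6, 103.2]
ee_rot: [180.0, -0.1, 167.3]
force: [0.6, 0.2, -2.1]
gripper_width: 23.7
gripper_force: 45.0
```

```bash
python3 go.py 532.5 -164 93 167.2;python3 - <<'E'
from h import *
from workcell import eyes
S=Cam(eyes.grab_frame("scene"))
cv2.imwrite("pics/S2.png",S.im)
cv2.imwrite("pics/over.png",crop(S.im,200,210,110,140,4))
E
```

```text
8.73 [ 533.3 -162.6  103.2] [ 1.7998e+02 -8.0000e-02  1.6730e+02] shift [ 0.0004 -0.0015  0.0102] turn [ 0.02 -0.08  0.1 ] w 23.7 F [ 0.6  0.2 -2.1] g 45.0 q6 -95
```

View pics/over.png

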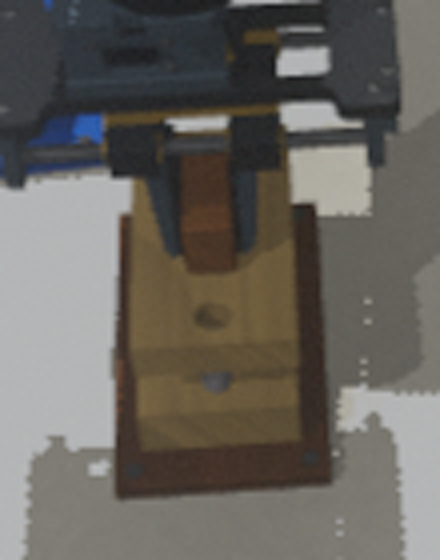

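The cover hangs over the mould, aligned with it (hole at (213,316); the dowel shows under the front edge at (216,380)). I compare them numerically.

```bash
python3 - <<'E'
from h import *
from workcell import eyes,env
S=Cam(eyes.grab_frame("scene"));st=env.state();p=st["ee_pos"];print(p)
q=lambda u,v,k=4:((u+.5)/k-.5+200,(v+.5)/k-.5+210)
H=S.onz(q(213,316),p[2]-7.8);y=np.radians(-12.8);d=np.array([574.05,-172.7])-H[:2]
print("hole",H,"dowel-hole along mould x,y",np.array([[np.cos(y),np.sin(y)],[-np.sin(y),np.cos(y)]])@d)
a=S.onz(q(128,348),p[2]-7.8);b=S.onz(q(301,344),p[2]-7.8);print(a,b,(a+b)/2, np.degrees(np.arctan2(*(b-a)[:2])))
E
python3 go.py 532.5 -164 93 167.2
```

```text
[ 533.72113449 -163.20765747  104.00275154]
hole [ 577.14859855 -171.22402953   96.20275154] dowel-hole along mould x,y [-2.69459734 -2.12578151]
[ 583.26517152 -212.0558242    96.20275154] [ 604.38387074 -136.85964457   96.20275154] [ 593.82452113 -174.45773439   96.20275154] 15.687292880328346
8.83 [ 533.7 -163.2  104. ] [1.7999e+02 2.0000e-02 1.6726e+02] shift [ 0.001 -0.001  0.011] turn [0.01 0.02 0.06] w 23.9 F [-0.1  0.2 -3.1] g 45.0 q6 -95
```

send_rows(targets="0.0015 -0.0018 0.005 0 0 0 10;0.0015 -0.0018 0.01 0 0 0 10;0.0015 -0.0018 0.012 0 0 0 10;0.0015 -0.0018 0.014 0 0 0 10;0.0015 -0.0018 0.016 0 0 0 10;0.0015 -0.0018 0.017 0 0 0 10;0.0015 -0.0018 0.018 0 0 0 10;0.0015 -0.0018 0.018 0 0 0 10")

```text
time_s: 9.5
ee_pos: [531.4, -165.2, 85.8]
ee_rot: [180.0, -0.0, 167.2]
force: [0.4, 0.4, -2.5]
gripper_width: 23.6
gripper_force: 45.0
```

```bash
python3 go.py 531.8 -164.6 72 167.2
```

```text
9.5 [ 531.4 -165.2   85.8] [ 1.7999e+02 -1.0000e-02  1.6720e+02] shift [-0.0002  0.0007  0.0138] turn [ 0.01 -0.01 -0.  ] w 23.6 F [ 0.4  0.4 -2.5] g 45.0 q6 -96
```

send_rows(targets="0 0 0.001 0 0 0 10;0 0 0.002 0 0 0 10;0 0 0.003 0 0 0 10;0 0 0.004 0 0 0 10;0 0 0.005 0 0 0 10;0 0 0.005 0 0 0 10")

```text
time_s: 10.0
ee_pos: [531.5, -165.2, 80.7]
ee_rot: [180.0, -0.0, 167.2]
force: [0.7, 0.3, -3.4]
gripper_width: 23.9
gripper_force: 45.0
```

```bash
python3 go.py 531.8 -164.6 72 167.2;python3 -c "
from workcell import env;print(env.state()['torque'])"
```

```text
10.0 [ 531.5 -165.2   80.7] [179.99  -0.   167.2 ] shift [-0.0002  0.0007  0.0087] turn [ 0.01 -0.    0.  ] w 23.9 F [ 0.7  0.3 -3.4] g 45.0 q6 -96
[ 0.01166251 -0.00900978 -0.00924418]
```

Past the tapers with no contact force; continue to the face.

send_rows(targets="0 0 0.001 0 0 0 10;0 0 0.002 0 0 0 10;0 0 0.003 0 0 0 10;0 0 0.004 0 0 0 10;0 0 0.005 0 0 0 10;0 0 0.006 0 0 0 10;0 0 0.007 0 0 0 10;0 0 0.008 0 0 0 10;0 0 0.009 0 0 0 10;0 0 0.009 0 0 0 10")

```text
time_s: 10.83
ee_pos: [531.5, -165.2, 71.9]
ee_rot: [180.0, 0.0, 167.2]
force: [0.8, 0.7, -3.5]
gripper_width: 23.7
gripper_force: 45.0
```

send_rows(targets="0 0 0.0005 0 0 0 10;0 0 0.001 0 0 0 10;0 0 0.0015 0 0 0 10;0 0 0.0015 0 0 0 10;0 0 0.0015 0 0 0 10", grip_force=55)

```text
time_s: 11.25
ee_pos: [531.5, -165.2, 71.7]
ee_rot: [-180.0, 0.0, 167.2]
force: [-2.8, 1.7, 6.1]
gripper_width: 24.0
gripper_force: 55.0
```

send_rows(targets="0 0 0.0004 0 0 0 10;0 0 0.0008 0 0 0 10;0 0 0.0008 0 0 0 10;0 0 0.0008 0 0 0 10;0 0 0.0008 0 0 0 10")

```text
time_s: 11.67
ee_pos: [531.5, -165.2, 71.7]
ee_rot: [-180.0, 0.1, 167.2]
force: [-3.8, 1.0, 12.0]
gripper_width: 24.2
gripper_force: 55.0
```

```bash
python3 -c "
from workcell import env,eyes
import cv2
from h import crop
f=eyes.grab_frame('scene')['image'];cv2.imwrite('pics/end.png',crop(f,200,210,110,140,4))
s=env.state();print(s['time_s'],s['ee_pos'],s['force'],s['torque'])"
```

```text
11.7167 [ 531.50059925 -165.23504756   71.73488931] [-4.5026596   0.82885984 10.66359942] [ 0.24831644  0.75352907 -0.01127802]
```

View pics/end.png

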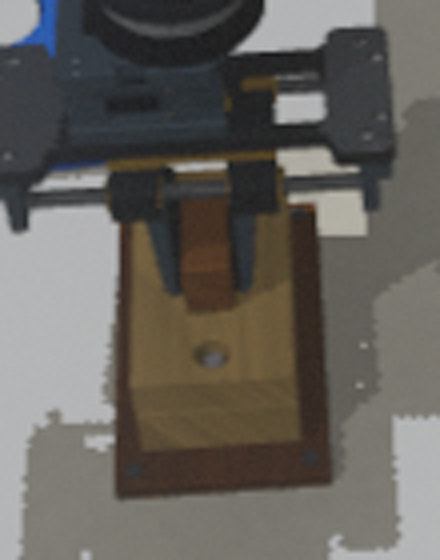

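The cover lies flush on the mould with the large dowel visible in its hole at (211,354). The tool pushes with about 12 N plus the cover's weight of about 3 N, so about 15 N in all. Handing in.

```bash
python3 -c "
from workcell import env
print(env.job_done())"
```

```text
the job is handed in; nothing more can be done
None
```

I pushed the lift-out plate home, seated the larger cover flush over both dowels, and handed the job in at about 11.7 s with the cover still gripped and pressed down with an estimated 14–15 N; no verdict came back.

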